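Sort tested specimens onto their result plates

TASK

Sort the tested steel specimens onto the coloured result plates, each resting on the middle of its plate: the toothed gear flat on the green plate, the plain bearing ring flat on the yellow plate, and the dark pin standing upright on the red plate. The grease tin has been left on the red plate: move it out of the way onto the middle of the round cork coaster, lid up. The solid silver test block is not part of the job: leave it where it lies.

Things in the scene. Friction and masses are not known exactly. Their poses are not given: they have to be found in the camera images.
- gear: Steel spur gear lying flat, toothed rim, 60 mm in diameter, 14 mm high, about 0.2 kg; origin at the centre of its underside, z up along its axis. Graspable across the teeth in any direction. All task things lie between the tall green tester (left, solid from about y = 0.38, x = 0.45 on, its head overhanging) and the tall cream tester (right, up to about y = 0.03, from x = 0.4 on): come in from the front, near the bench edge, with the arm clear of both.
- bearing_ring: Plain steel bearing race lying flat, an open ring of 52 mm outer diameter, hole about 36 mm, 15 mm high, about 0.14 kg; origin at the centre of its underside, z up along its axis. Graspable across its outside in any direction.
- dark_pin: Dark turned steel pin standing upright, 63 mm tall: lower 43 mm is 25 mm in diameter, the top 20 mm is a thinner neck of 16 mm; its foot is a little uneven, so it may stand up to 3 degrees askew; about 0.16 kg; origin at the centre of its underside, z up along its axis.
- grease_tin: Round flat grease tin, teal body with a grey metal lid (the lid does not come off), 64 mm in diameter, 31 mm high; the lid is the top 11 mm and stands out about 1 mm over the body; about 0.09 kg; origin at the centre of its underside, z up. It starts standing on the red plate.
- test_block: Bystander: solid light-grey disc (hardness test block) lying flat with small dents on top, 64 mm in diameter, 12 mm high, loose; origin at the centre of its underside. It must stay where it is.
- green_plate: Bright green round result plate (place for the gear), 80 mm in diameter and 5 mm thick, flat, lying fixed on the bench mat; origin at the centre of its underside, z up, so its upper face is 5 mm above the origin.
- yellow_plate: Yellow round result plate (place for the bearing ring), 80 mm in diameter and 5 mm thick, flat, lying fixed on the bench mat; origin at the centre of its underside, z up, so its upper face is 5 mm above the origin.
- red_plate: Red round result plate (place for the dark pin), 80 mm in diameter and 5 mm thick, flat, lying fixed on the bench mat; origin at the centre of its underside, z up, so its upper face is 5 mm above the origin.
- cork_coaster: Round brown cork coaster (place for the grease tin), 80 mm in diameter and 5 mm thick, flat, lying fixed on the bench mat; origin at the centre of its underside, z up, so its upper face is 5 mm above the origin.
Mind the look-alikes: they are no part of the job. Leave any pink look-alike of the grease_tin alone.

How it is judged (in metres and radians):
At the end, for the whole second after the job is handed in: Gear on green plate, ring on yellow, pin on red, tin on cork coaster: centres within 13 mm of the plate's, underside 2 to 8 mm above the plate's underside, axis within 0.1 rad of vertical, released and at rest; test block within 20 mm of its start (horizontal distance between gear and green_plate below 0.013 m and z of gear in the frame of green_plate between 0.002 and 0.008 m and angle between each of gear, bearing_ring, dark_pin, grease_tin's own z axis and vertical below 0.1 rad and linear speed of each of gear, bearing_ring, dark_pin, grease_tin below 0.02 m/s and angular speed of each of gear, bearing_ring, dark_pin, grease_tin below 0.2 rad/s and horizontal distance between bearing_ring and yellow_plate below 0.013 m and z of bearing_ring in the frame of yellow_plate between 0.002 and 0.008 m and horizontal distance between dark_pin and red_plate below 0.013 m and z of dark_pin in the frame of red_plate between 0.002 and 0.008 m and horizontal distance between grease_tin and cork_coaster below 0.013 m and z of grease_tin in the frame of cork_coaster between 0.002 and 0.008 m and distance of test_block from where it was at the start of the episode below 0.02 m); the robot touches nothing.
It fails at once if the test block is knocked or carried more than 30 mm away (distance of test_block from where it was at the start of the episode above 0.03 m).
It also fails if it takes over 86 s, if anything falls off the work surface, if the arm or the gripper's body presses on something with over 40 N, if the wrist force passes 120 N, or if a joint passes its speed limit or range.

ROBOT

A 6-joint arm with a two-finger parallel gripper is mounted at the origin on a cart in front of the work surface, level with it; the furniture and walls round the work are solid. World frame = base frame: x ahead of the robot, y to its left, z up, the work surface at z = 0. Lengths are in mm, angles in rad, forces in N, time in s.
With the tool pointing down it reaches from about 200 to 875 mm from the base axis. Payload 3.4 kg.
Tool frame: the origin (TCP) lies midway between the tips of the shut fingers; the grasp point (between the pads) lies 19 mm behind it; z points along the fingers, y is the line along which they close (so a half turn about z gives the same grasp; the last joint's range is limited). The gripper opens to 94 mm and grips with 3 to 60 N. Pads are 16 mm wide; open, the fingers measure 119 mm over their backs; the gripper's body (75 mm by 177 mm) begins 78 mm behind the grasp point.
Start: joints at [-1.233, 0.276, 1.505, -0, 1.361, -0.121], TCP at [254.657, -515.573, 205.493] pointing down, gripper open.
Joint ranges: [-2.89, 2.89], [-0.75, 2.08], [0.22, 2.7], [-1.18, 4.32], [0.11, 2.71], [-2.7, 2.7]. Speed limits (rad/s): [2.57, 2.57, 3.14, 3.14, 3.14, 3.14].

INTERFACE

Orientations are given as a unit quaternion [x, y, z, w].
In Python, from bench import ctrl, imaging, finish_job, spotter gives the robot as it stands. The module is installed in compiled form; this text tells all that it offers.
- The arm moves only by the shell command python3 -m inch 'ROWS' [OPENING]. ROWS is JSON, one flat list of numbers, 4 for each row, row after row: the shift along the tool's x, y, z scaled (see below), then the turn about the tool's z scaled (see below). A call has 1 to 12 rows; each row is the pose to reach, as a shift and turn from the pose commanded when the call began, along the tool's axes at that moment; what a row does not reach only later rows make up. The controller multiplies each number of a shift by 50 cm and each number of a turn by 120 degrees. A row lasts 1/8 s, in which the tool goes at most 62.5 mm and 10.7 degrees, less where a joint would pass 70% of its speed; a pose out of reach is approached as far as the arm can. A call with a number of a shift or a turn outside -1 to 1 is refused whole. A call with a gripper value outside its range is refused whole. OPENING is the closure, from 0 (fully open) to 1 (shut), set as the call begins (- or left out, the last holds). The fingers move at their own pace and stop on an object; the grip force is fixed at half the most. Time passes only in rows, so rows that repeat a pose let the fingers close. It gives the time, the measured TCP pose, the force, the opening and the grip force at its end, in the units of the state.
- ctrl.sense(): the state, without advancing time (a new reading comes with each control period).
- imaging.snapshot(name): name is "scene" or "top" or "wrist"; returns the picture (480x640x3 uint8, red, green, blue); there is no depth.
- imaging.camera_params(name): a dict with "mtx" (3x3 intrinsics, pixels), "cam_to_world" (4x4, takes a point from camera to world coordinates). Camera axes: x right, y up, looking along -z (the intrinsics and any distortion apply to the point x, -y, -z); pixel columns grow to the right and rows downward; lengths in mm; the calibration is good to about 2 mm. A picture is of the moment at which its call begins: read the wrist's pose just before it. camera_params takes no time and is no camera call; for the wrist camera it gives the pose at the moment of the call.
- finish_job(): hands the job in; it is judged then, once.
Trained networks look in the newest picture that a camera, given by its name, has taken for a name from the list of things; names that differ only in an ending like _2 or _b are one class to them, and where a whole thing is asked for, a point or a joint stands for the part that bears it (a point fixed in the world has none). Each returns a list of dicts, best first, with "confidence" (0 to 1); they miss things now and then, are a little off and sometimes report something else, mostly with a low value. They report only what shows in the picture. A call takes as long as a camera call. They do not tell look-alikes from the thing itself.
- spotter.search_frame(camera, query): "extent" ([left, top, width, height] in pixels, round what is visible of it).
The state is a dict: "clock": time; "joint_positions": joint angles; "joint_velocities": joint speeds; "effort": joint torques, N m; "eef_pos": TCP position; "eef_rot": TCP orientation; "force": force on the tool from outside, world axes, zero at the start; "wrist_torque": the same for the moment, N m; "opening": finger opening in mm; "gripper_force": force on a finger pad.
Only numpy, scipy, OpenCV 4.12 (cv2) and the standard library are available. Lean on these libraries where they do the work, as an engineer would, in place of code of your own. Each camera call takes 0.05 s, during which the arm holds its last target. There are 200 camera calls.

## Working session

There is one attempt and no reset: what is moved stays moved. The work goes in short steps, Python scripts to look and compute and a shell command to move; the robot and the scene stay as the last step left them, time stands still between calls to the robot, and variables do not carry over. Pictures are saved under pics/ and viewed, at most 14 in all, crops included, and the job is handed in when it is done.

```bash
mkdir -p pics; python3 - <<'E'
from bench import ctrl, imaging, spotter
import cv2,numpy as np
s=ctrl.sense();print({k:np.round(v,3) for k,v in s.items() if k in('clock','eef_pos','eef_rot','opening')})
for n in('scene','top'):
    im=imaging.snapshot(n);cv2.imwrite(f'pics/{n}0.png',im[:,:,::-1])
    p=imaging.camera_params(n);print(n,np.round(p['mtx'],1).tolist(),np.round(p['cam_to_world'],3).tolist(),[k for k in p])
    for q in 'gear bearing_ring dark_pin grease_tin test_block green_plate yellow_plate red_plate cork_coaster'.split():
        print(q,[(np.round(d['extent']).tolist(),round(d['confidence'],2)) for d in spotter.search_frame(n,q)[:3]])
E
```

```text
{'clock': np.float64(0.0), 'eef_pos': array([ 254.45 , -515.039,  204.656]), 'eef_rot': array([ 0.974,  0.227, -0.   , -0.001]), 'opening': np.float64(94.194)}
scene [[549.3, 0.0, 319.5], [0.0, 549.3, 245.5], [0.0, 0.0, 1.0]] [[-0.834, 0.367, -0.411, 116.432], [-0.551, -0.544, 0.633, 998.466], [0.009, 0.755, 0.656, 674.407], [0.0, 0.0, 0.0, 1.0]] ['mtx', 'cam_to_world']
gear [([320.0, 161.0, 27.0, 20.0], 0.84), ([416.0, 191.0, 28.0, 24.0], 0.4)]
bearing_ring [([417.0, 193.0, 28.0, 20.0], 0.72)]
dark_pin [([323.0, 211.0, 16.0, 32.0], 0.74), ([416.0, 192.0, 27.0, 22.0], 0.5), ([390.0, 212.0, 37.0, 33.0], 0.37)]
grease_tin [([267.0, 343.0, 47.0, 51.0], 0.91), ([369.0, 242.0, 37.0, 31.0], 0.65)]
test_block [([291.0, 183.0, 32.0, 25.0], 0.88)]
green_plate [([338.0, 202.0, 37.0, 25.0], 0.72)]
yellow_plate [([388.0, 215.0, 38.0, 29.0], 0.66)]
red_plate [([361.0, 257.0, 36.0, 21.0], 0.54), ([323.0, 213.0, 16.0, 32.0], 0.44)]
cork_coaster [([361.0, 180.0, 40.0, 25.0], 0.76)]
top [[613.0, 0.0, 321.5], [0.0, 613.0, 255.4], [0.0, 0.0, 1.0]] [[-0.018, 0.98, -0.197, 345.443], [-0.999, -0.023, -0.028, 345.548], [-0.032, 0.196, 0.98, 1018.929], [0.0, 0.0, 0.0, 1.0]] ['mtx', 'cam_to_world']
gear [([444.0, 179.0, 39.0, 34.0], 0.56)]
bearing_ring [([470.0, 311.0, 30.0, 34.0], 0.9)]
dark_pin [([347.0, 256.0, 13.0, 17.0], 0.7)]
grease_tin [([329.0, 315.0, 42.0, 44.0], 0.87), ([156.0, 316.0, 44.0, 40.0], 0.74)]
test_block [([383.0, 179.0, 38.0, 40.0], 0.95)]
green_plate [([384.0, 244.0, 46.0, 49.0], 0.71), ([444.0, 181.0, 38.0, 31.0], 0.41)]
yellow_plate [([395.0, 305.0, 51.0, 51.0], 0.56)]
red_plate [([328.0, 314.0, 48.0, 46.0], 0.69)]
cork_coaster [([439.0, 242.0, 55.0, 44.0], 0.89)]
```

```bash
cat > h.py <<'E'
import numpy as np, cv2
from bench import imaging
def world(n,u,v,z,p=None):
    p=p or imaging.camera_params(n);T=np.array(p['cam_to_world']);K=np.array(p['mtx'])
    d=np.linalg.solve(K,[u,v,1.]);d=T[:3,:3]@(d*[1,-1,-1]);o=T[:3,3]
    return o+d*(z-o[2])/d[2]
E
python3 - <<'E'
from h import *
im=cv2.imread('pics/top0.png')[150:380,130:530]
cv2.imwrite('pics/topc.png',cv2.resize(im,(800,460),interpolation=3))
for q,b,z in [('gear',(444,179,39,34),7),('ring',(470,311,30,34),8),('pin',(347,256,13,17),30),('tin',(329,315,42,44),30),('tinB',(156,316,44,40),30),('block',(383,179,38,40),6),('green',(384,244,46,49),5),('yellow',(395,305,51,51),5),('red',(328,314,48,46),5),('cork',(439,242,55,44),5)]:
    print(q,world('top',b[0]+b[2]/2,b[1]+b[3]/2,z).round()[:2])
E
```

```text
gear [646. 130.]
ring [421. 110.]
pin [527. 321.]
tin [410. 330.]
tinB [417. 608.]
block [644. 235.]
green [523. 232.]
yellow [420. 214.]
red [411. 327.]
cork [529. 132.]
```

View pics/topc.png

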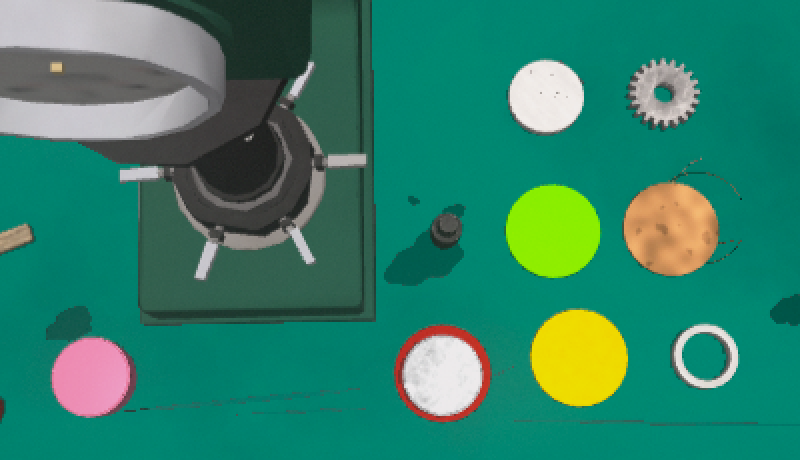

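View pics/scene0.png

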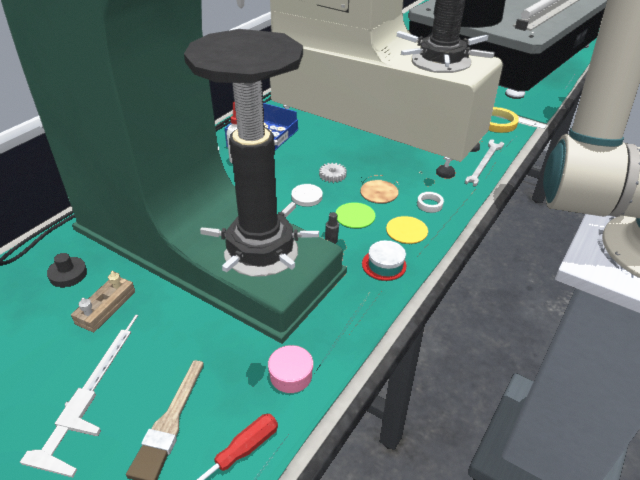

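Candidates seen in the top crop:
- **Tins:** the teal tin with the grey lid on the red plate at (352,337) is the one to move. The pink look-alike at (176,338) stays.
- **Grey discs:** the toothed gear is at (462,197) and the open ring at (483,328). The solid block at (403,198) stays.
- **Pin:** dark pin at (353,265).

Next I refine the positions by colour and work out the first move.

```bash
cat >> h.py <<'E'
from scipy.spatial.transform import Rotation as R
from bench import ctrl
def rows(x,y,z,yaw=90.):   # target of the TCP in the world, yaw of tool x; 90 = fingers close along world x
    s=ctrl.sense();r=R.from_quat(s['eef_rot']);d=r.inv().apply(np.array([x,y,z])-s['eef_pos'])/500
    X=r.apply([1,0,0]);t=-((yaw-np.degrees(np.arctan2(X[1],X[0]))+180)%360-180)/120
    return np.append(d,t).round(4).tolist()
def hsvblob(im,lo,hi,roi):
    a,b,c,d=roi;m=cv2.inRange(cv2.cvtColor(im[b:d,a:c],cv2.COLOR_BGR2HSV),lo,hi)
    cs,_=cv2.findContours(m,cv2.RETR_EXTERNAL,cv2.CHAIN_APPROX_NONE);c=max(cs,key=cv2.contourArea)
    (u,v),r=cv2.minEnclosingCircle(c);return u+a,v+b,r,cv2.contourArea(c)
E
python3 - <<'E'
from h import *
im=cv2.imread('pics/top0.png')
for n,lo,hi,roi,z in [('green',(40,150,120),(60,255,255),(375,235,440,300),5),('yellow',(20,150,120),(32,255,255),(390,295,450,360),5),
 ('cork',(5,60,100),(20,255,255),(435,235,495,295),5),('redring',(0,120,80),(8,255,255),(320,305,385,370),5),
 ('lid',(0,0,110),(179,60,255),(320,305,385,370),36),('ring',(0,0,120),(179,60,255),(460,305,505,350),15),('gear',(0,0,60),(179,80,255),(440,175,485,220),14),('block',(0,0,100),(179,60,255),(380,175,425,220),12)]:
    u,v,r,A=hsvblob(im,lo,hi,roi);w=world('top',u,v,z);print(n,round(u,1),round(v,1),w.round(1)[:2],'r',round(np.linalg.norm(world('top',u+r,v,z)-w),1))
print('pin top',world('top',354.2,262,63).round(1))
print(rows(280,-50,260))
E
```

```text
green 406.2 264.8 [529.5 232.6] r 39.8
yellow 419.1 328.5 [422.9 216.3] r 39.9
cork 465.0 264.0 [528.6 134.8] r 39.5
redring 350.7 336.3 [412.4 328.6] r 39.7
lid 350.7 337.3 [408.8 329.2] r 31.9
ring 482.6 327.6 [421.6 115.2] r 26.3
gear 461.5 196.5 [643.1 135.2] r 30.3
block 402.7 198.0 [643.8 234.2] r 32.0
pin top [525.4 320.9  63. ]
[0.4578, -0.8124, -0.1091, -0.5309]
```

```bash
python3 -m inch '[0.46,-0.81,-0.11,-0.53, 0.46,-0.81,-0.11,-0.53, 0.46,-0.81,-0.11,-0.53, 0.46,-0.81,-0.11,-0.53, 0.46,-0.81,-0.11,-0.53, 0.46,-0.81,-0.11,-0.53, 0.46,-0.81,-0.11,-0.53, 0.46,-0.81,-0.11,-0.53, 0.46,-0.81,-0.11,-0.53, 0.46,-0.81,-0.11,-0.53, 0.46,-0.81,-0.11,-0.53]'
python3 -c "
from h import *
print(rows(409,329,200))"
```

```text
clock: 2.38
eef_pos: [281.6, -51.7, 260.2]
eef_rot: [0.709, 0.706, -0.0, -0.0]
force: [0.9, -0.1, -1.0]
opening: 93.8
gripper_force: 0.0
[0.7625, 0.2517, 0.12, -0.002]
```

```bash
python3 -m inch '[0.76,0.25,0.12,0, 0.76,0.25,0.12,0, 0.76,0.25,0.12,0, 0.76,0.25,0.12,0, 0.76,0.25,0.12,0, 0.76,0.25,0.12,0, 0.76,0.25,0.12,0, 0.76,0.25,0.12,0, 0.76,0.25,0.12,0]'
python3 - <<'E'
from h import *
p=imaging.camera_params('wrist');im=imaging.snapshot('wrist')[:,:,::-1];cv2.imwrite('pics/w1.png',im)
print(np.round(p['mtx'],0).tolist(),np.round(p['cam_to_world'],2).tolist())
print(rows(409,329,25))
E
```

```text
clock: 3.5
eef_pos: [407.5, 327.5, 200.0]
eef_rot: [0.708, 0.706, -0.001, 0.0]
force: [-0.3, -0.3, -1.0]
opening: 94.1
gripper_force: 0.0
[[345.0, 0.0, 314.0], [0.0, 345.0, 244.0], [0.0, 0.0, 1.0]] [[1.0, 0.0, 0.0, 408.25], [-0.0, 0.97, 0.23, 392.61], [-0.0, -0.23, 0.97, 378.14], [0.0, 0.0, 0.0, 1.0]]
[0.0035, 0.0033, 0.3507, -0.0019]
```

View pics/w1.png

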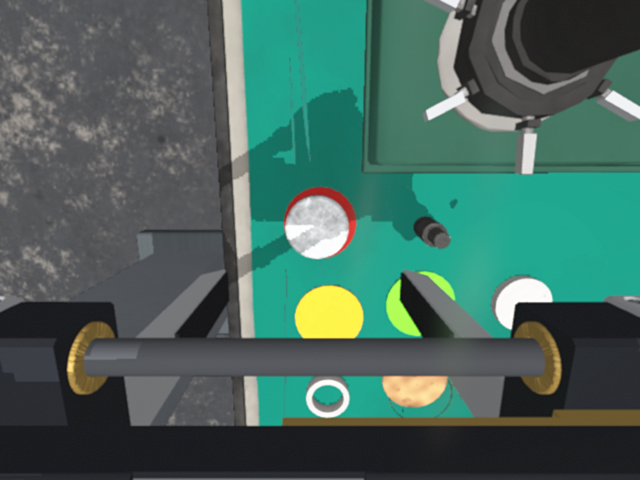

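Lid shows at (320,227) in the wrist picture, with the red rim round it. The camera sits on the tool's +y side, so I check clearance to the tester as well as the lid position.

```bash
python3 - <<'E'
from h import *
im=cv2.imread('pics/w1.png')
for n,lo,hi,roi,z in [('lid',(0,0,110),(179,60,255),(275,190,350,270),36),('yellow',(20,150,120),(32,255,255),(285,280,375,338),5)]:
    u,v,r,A=hsvblob(im,lo,hi,roi);w=world('wrist',u,v,z);print(n,round(u,1),round(v,1),w.round(1)[:2],'r',round(np.linalg.norm(world('wrist',u+r,v,z)-w),1))
print('pin top',[world('wrist',441,239,63).round(1),world('wrist',422,222,10).round(1)])
for z in (80,120,160,200):print('spoke',z,world('top',312.5,230,z).round(),world('wrist',529,172,z).round())
for z in (40,80):print('base',z,world('top',317,230,z).round(),world('wrist',450,172,z).round())
for z in (200,400,600):print('head',z,world('top',285,195,z).round())
print(rows(409,329,11))
E
```

```text
lid 316.4 227.4 [409.9 329.1] r 32.9
yellow 328.6 316.0 [424.1 218. ] r 39.4
pin top [array([526.4, 322.5,  63. ]), array([524.3, 329.7,  10. ])]
spoke 80 [575. 386.  80.] [590. 384.  80.]
spoke 120 [565. 384. 120.] [566. 385. 120.]
spoke 160 [556. 382. 160.] [541. 386. 160.]
spoke 200 [546. 380. 200.] [517. 387. 200.]
base 40 [585. 380.  40.] [538. 383.  40.]
base 80 [575. 378.  80.] [523. 384.  80.]
head 200 [597. 418. 200.]
head 400 [535. 400. 400.]
head 600 [474. 383. 600.]
[0.0036, 0.0033, 0.3787, -0.0019]
```

```bash
python3 -m inch '[0,0.004,0.12,0, 0.003,0.004,0.24,0, 0.003,0.004,0.32,0, 0.003,0.004,0.36,0, 0.003,0.004,0.378,0, 0.003,0.004,0.378,0, 0.003,0.004,0.378,0]' 0
python3 -m inch '[0,0,0,0, 0,0,0,0, 0,0,0,0, 0,0,0,0, 0,0,0,0, 0,0,0,0]' 1
python3 -m inch '[0,0,-0.1,0, 0,0,-0.2,0, 0,0,-0.2,0]'
python3 -c "
from h import *
print(rows(528.6,134.8,100))"
```

```text
clock: 4.42
eef_pos: [410.2, 330.9, 12.7]
eef_rot: [0.708, 0.706, 0.001, 0.0]
force: [-0.9, -0.1, -0.5]
opening: 94.0
gripper_force: 0.0
clock: 5.18
eef_pos: [409.4, 330.8, 11.6]
eef_rot: [0.708, 0.706, 0.0, 0.0]
force: [-0.4, 0.5, 1.9]
opening: 63.4
gripper_force: 30.0
clock: 5.55
eef_pos: [411.7, 332.2, 114.9]
eef_rot: [0.708, 0.706, 0.004, 0.001]
force: [1.6, 0.8, -1.1]
opening: 63.6
gripper_force: 30.0
[-0.3945, 0.2343, 0.0298, -0.0009]
```

```bash
python3 -m inch '[-0.39,0.234,0.03,0, -0.39,0.234,0.03,0, -0.39,0.234,0.03,0, -0.39,0.234,0.03,0, -0.39,0.234,0.03,0, -0.39,0.234,0.03,0, -0.39,0.234,0.03,0, -0.39,0.234,0.03,0]'
python3 - <<'E'
from h import *
imaging.snapshot('wrist');im=imaging.snapshot('wrist')[:,:,::-1];cv2.imwrite('pics/w2.png',im)
print(rows(528.6,136,12))
E
```

```text
clock: 6.55
eef_pos: [525.2, 136.5, 96.4]
eef_rot: [0.707, 0.707, -0.0, -0.0]
force: [0.2, 0.8, -1.1]
opening: 63.9
gripper_force: 30.0
[-0.0004, 0.0062, 0.1692, -0.0003]
```

View pics/w2.png

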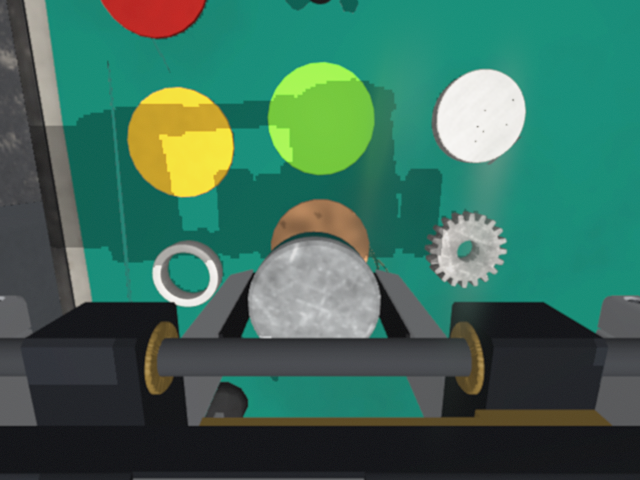

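The tin is held level at (315,290) over the cork at (320,235). Ring at (187,273), gear at (467,249) and green plate at (321,118) are all clear.

```bash
python3 - <<'E'
from h import *
im=cv2.imread('pics/w2.png')
for n,lo,hi,roi,z in [('green',(40,150,60),(60,255,255),(255,50,390,190),5),('yellow',(20,150,60),(32,255,255),(115,75,245,205),5),('ring',(0,0,120),(179,60,255),(145,230,230,310),15),('gear',(0,0,90),(179,60,255),(415,200,515,295),14),('block',(0,0,100),(179,60,255),(425,60,535,170),12)]:
    u,v,r,A=hsvblob(im,lo,hi,roi);w=world('wrist',u,v,z);print(n,round(u,1),round(v,1),w.round(1)[:2],'r',round(np.linalg.norm(world('wrist',u+r,v,z)-w),1))
p=[world('wrist',u,v,5)[:2] for u,v in((320,199),(271,243),(370,244))];print(np.round(p,1))
E
python3 -m inch '[0,0.006,0.08,0, 0,0.006,0.14,0, 0,0.006,0.16,0, 0,0.006,0.169,0, 0,0.006,0.169,0, 0,0.006,0.169,0]'
```

```text
green 320.8 118.3 [530.9 233.5] r 41.4
yellow 180.1 141.9 [425.2 216.8] r 42.1
ring 185.7 274.1 [424.3 115.9] r 26.8
gear 466.0 249.3 [644.2 135.6] r 31.9
block 478.4 115.6 [644.2 234.3] r 35.8
[[530.5 173.9]
 [491.2 138.7]
 [570.8 137.8]]
clock: 7.4
eef_pos: [529.7, 135.5, 13.0]
eef_rot: [0.708, 0.706, 0.001, 0.001]
force: [0.4, 0.6, -1.1]
opening: 63.6
gripper_force: 30.0
```

```bash
python3 -m inch '[0,0.001,0.003,0, 0,0.001,0.003,0]'
python3 -m inch '[0,0,0,0, 0,0,0,0, 0,0,0,0, 0,0,0,0]' 0
python3 -m inch '[0,0,-0.1,0, 0,0,-0.2,0, 0,0,-0.2,0]'
python3 -c "
from h import *
print(rows(644,135.5,100))"
```

```text
clock: 7.65
eef_pos: [530.0, 135.5, 11.6]
eef_rot: [0.708, 0.706, 0.001, 0.001]
force: [-0.5, -0.1, 5.2]
opening: 63.6
gripper_force: 30.0
clock: 8.15
eef_pos: [529.3, 135.4, 10.3]
eef_rot: [0.708, 0.706, -0.0, -0.0]
force: [1.7, 0.4, 0.1]
opening: 93.6
gripper_force: 0.0
clock: 8.52
eef_pos: [532.6, 135.8, 114.4]
eef_rot: [0.708, 0.706, 0.004, 0.003]
force: [0.7, -0.2, 0.8]
opening: 94.0
gripper_force: 0.0
[-0.0003, 0.2226, 0.0308, -0.0009]
```

```bash
python3 -m inch '[0,0.12,0,0, 0,0.222,0,0, 0,0.222,0.05,0, 0,0.222,0.12,0, 0,0.222,0.18,0, 0,0.223,0.21,0, 0,0.223,0.22,0, 0,0.223,0.223,0, 0,0.223,0.223,0]'
python3 -c "
from h import *
print(rows(644,135.5,3))"
```

```text
clock: 9.65
eef_pos: [638.8, 134.9, 0.3]
eef_rot: [0.708, 0.706, -0.001, -0.001]
force: [-6.1, -0.8, 8.5]
opening: 94.1
gripper_force: 4.2
[0.0012, 0.0103, -0.0054, -0.0009]
```

```bash
python3 -m inch '[0,0.006,-0.008,0, 0,0.006,-0.008,0]'
python3 - <<'E'
from h import *
im=imaging.snapshot('wrist')[:,:,::-1];cv2.imwrite('pics/w3.png',im);print(rows(644,135.5,4))
E
```

```text
clock: 9.9
eef_pos: [645.2, 135.3, 3.7]
eef_rot: [0.708, 0.706, 0.001, 0.001]
force: [-0.1, -0.3, 1.0]
opening: 93.8
gripper_force: 0.0
[0.0005, -0.0014, -0.0014, -0.001]
```

View pics/w3.png

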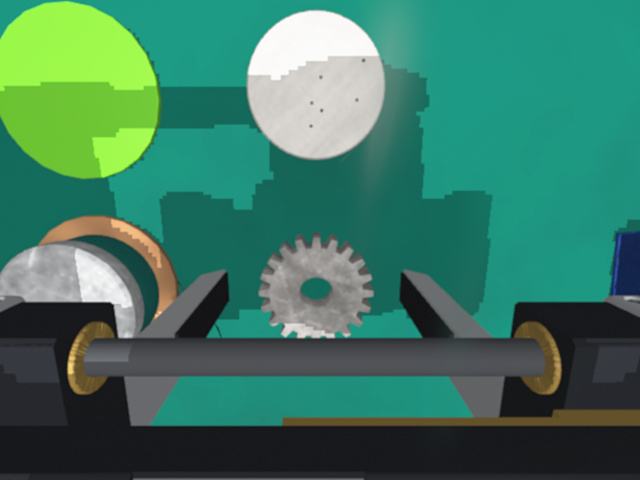

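The gear at (317,288) is centred between the fingers and the tin is clear to the left. Grip and lift.

```bash
python3 -m inch '[0,0,0,0, 0,0,0,0, 0,0,0,0, 0,0,0,0, 0,0,0,0, 0,0,0,0]' 1
python3 -m inch '[0,0,-0.1,0, 0,0,-0.2,0, 0,0,-0.2,0]'
python3 -c "
from h import *
print(rows(530,233,70))"
```

```text
clock: 10.7
eef_pos: [643.9, 135.2, 2.8]
eef_rot: [0.708, 0.706, -0.0, 0.0]
force: [0.4, -1.0, -0.5]
opening: 58.1
gripper_force: 29.9
clock: 11.08
eef_pos: [646.7, 135.6, 107.3]
eef_rot: [0.708, 0.706, 0.003, 0.003]
force: [0.7, 0.2, -1.5]
opening: 58.0
gripper_force: 29.8
[0.1944, -0.2344, 0.0728, -0.0009]
```

```bash
python3 -m inch '[0.195,-0.23,0.07,0, 0.195,-0.23,0.07,0, 0.195,-0.23,0.07,0, 0.195,-0.23,0.07,0, 0.195,-0.23,0.07,0, 0.195,-0.23,0.07,0]'
python3 - <<'E'
from h import *
im=imaging.snapshot('wrist')[:,:,::-1];cv2.imwrite('pics/w4.png',im);print(rows(530,233,10))
E
```

```text
clock: 11.82
eef_pos: [530.3, 232.2, 67.8]
eef_rot: [0.708, 0.706, 0.0, 0.0]
force: [-0.5, -0.4, -2.9]
opening: 57.9
gripper_force: 29.8
[0.0017, -0.0005, 0.1157, -0.0016]
```

View pics/w4.png

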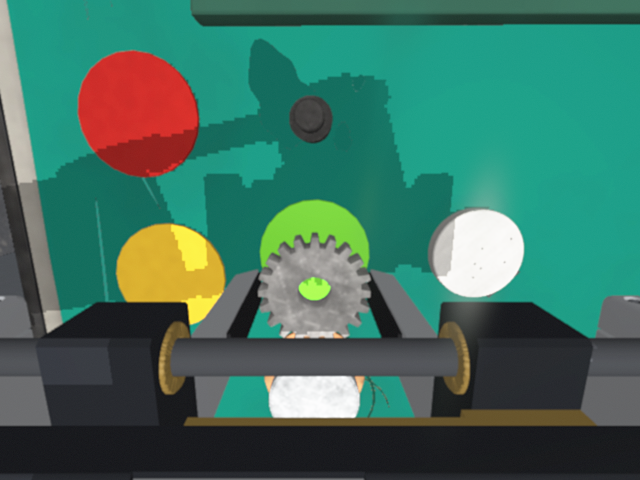

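Gear held at (315,285) above the green plate. Red plate at (138,114) and pin neck at (310,115) are clear to measure. Lower, release and back off.

```bash
python3 - <<'E'
from h import *
im=cv2.imread('pics/w4.png')
for n,lo,hi,roi,z in [('red',(0,120,60),(8,255,255),(60,40,215,190),5),('pinneck',(0,0,0),(179,90,62),(285,92,340,145),63)]:
    u,v,r,A=hsvblob(im,lo,hi,roi);w=world('wrist',u,v,z);print(n,round(u,1),round(v,1),w.round(1)[:2],'r',round(np.linalg.norm(world('wrist',u+r,v,z)-w),1))
print(world('wrist',310,114,63).round(1), world('wrist',311,124,43).round(1))
E
python3 -m inch '[0.001,0,0.06,0, 0.001,0,0.1,0, 0.001,0,0.112,0, 0.001,0,0.117,0, 0.001,0,0.118,0, 0.001,0,0.118,0]'
```

```text
red 138.0 113.5 [414.8 329.4] r 43.3
pinneck 310.0 120.4 [528.8 318. ] r 11.2
[528.8 321.   63. ] [529.1 318.4  43. ]
clock: 12.62
eef_pos: [529.7, 233.5, 9.6]
eef_rot: [0.708, 0.706, 0.001, 0.0]
force: [-0.3, 1.1, -1.7]
opening: 58.3
gripper_force: 29.8
```

```bash
python3 -m inch '[0,0,0.004,0, 0,0,0.004,0]'
python3 -m inch '[0,0,0,0, 0,0,0,0, 0,0,0,0, 0,0,0,0]' 0
python3 -m inch '[0,0,-0.1,0, 0,0,-0.16,0, 0,0,-0.16,0, 0,0,-0.16,0]'
python3 -c "
from h import *
print(rows(423.5,115.5,4))"
```

```text
clock: 12.88
eef_pos: [529.7, 233.6, 7.8]
eef_rot: [0.708, 0.706, 0.001, 0.0]
force: [0.7, -1.1, 2.8]
opening: 58.5
gripper_force: 29.9
clock: 13.38
eef_pos: [529.0, 233.4, 6.8]
eef_rot: [0.708, 0.706, -0.0, 0.0]
force: [1.0, 0.1, 0.2]
opening: 92.6
gripper_force: 0.0
clock: 13.88
eef_pos: [528.2, 233.1, 86.0]
eef_rot: [0.708, 0.706, -0.001, -0.0]
force: [-0.1, -0.3, -0.0]
opening: 93.9
gripper_force: 0.0
[-0.2356, -0.2087, 0.1644, -0.0009]
```

```bash
python3 -m inch '[-0.235,-0.209,0,0, -0.235,-0.209,0,0, -0.235,-0.209,0,0, -0.235,-0.209,0,0, -0.235,-0.209,0.06,0, -0.235,-0.209,0.11,0, -0.235,-0.209,0.145,0, -0.235,-0.209,0.158,0, -0.235,-0.209,0.163,0, -0.235,-0.209,0.163,0]' 0.2
python3 -m inch '[0,0,0,0, 0,0,0,0, 0,0,0,0, 0,0,0,0, 0,0,0,0]' 1
python3 -m inch '[0,0,-0.1,0, 0,0,-0.12,0, 0,0,-0.12,0]'
python3 -c "
from h import *
print(rows(424,217,9))"
```

```text
clock: 15.12
eef_pos: [424.9, 116.4, 5.6]
eef_rot: [0.708, 0.706, 0.0, 0.0]
force: [-0.5, -0.1, 0.7]
opening: 75.3
gripper_force: 0.0
clock: 15.75
eef_pos: [424.3, 116.1, 5.7]
eef_rot: [0.708, 0.706, 0.0, 0.0]
force: [-1.9, -0.9, 5.1]
opening: 50.7
gripper_force: 30.0
clock: 16.12
eef_pos: [424.5, 116.1, 65.5]
eef_rot: [0.708, 0.706, 0.0, 0.0]
force: [-0.1, -0.1, -1.6]
opening: 50.7
gripper_force: 30.0
[0.2018, -0.0016, 0.113, -0.0009]
```

```bash
python3 -m inch '[0.202,-0.001,0,0, 0.202,-0.001,0,0, 0.202,-0.001,0.04,0, 0.202,-0.001,0.08,0, 0.202,-0.001,0.1,0, 0.202,-0.001,0.109,0, 0.202,-0.001,0.111,0, 0.202,-0.001,0.111,0]'
```

```text
clock: 17.12
eef_pos: [422.4, 216.5, 10.7]
eef_rot: [0.708, 0.706, -0.001, -0.001]
force: [-4.8, -1.3, 8.2]
opening: 50.9
gripper_force: 30.0
```

```bash
python3 -m inch '[0,0,0,0, 0,0,0,0, 0,0,0,0]' 0.2
python3 -m inch '[0,0,-0.1,0, 0,0,-0.2,0, 0,0,-0.3,0, 0,0,-0.3,-0.08, 0,0,-0.3,-0.72, 0,0,-0.3,-0.72, 0,0,-0.3,-0.72, 0,0,-0.3,-0.72, 0,0,-0.3,-0.72, 0,0,-0.3,-0.72, 0,0,-0.3,-0.72, 0,0,-0.3,-0.72]' 0.45
python3 -m inch '[0,0,0,-0.72, 0,0,0,-0.72, 0,0,0,-0.72, 0,0,0,-0.72, 0,0,0,-0.72, 0,0,0,-0.72, 0,0,0,-0.72, 0,0,0,-0.72, 0,0,0,-0.72, 0,0,0,-0.72]'
python3 - <<'E'
from h import *
im=imaging.snapshot('wrist')[:,:,::-1];cv2.imwrite('pics/w5.png',im);s=ctrl.sense();print(s['joint_positions'].round(2) if hasattr(s['joint_positions'],'round') else s['joint_positions']);print(rows(529,319,120,263))
im=imaging.snapshot('top')[:,:,::-1];cv2.imwrite('pics/t5.png',cv2.resize(im[150:380,300:530],None,fx=2,fy=2))
E
```

```text
clock: 17.5
eef_pos: [424.3, 217.1, 9.9]
eef_rot: [0.708, 0.706, 0.0, 0.0]
force: [-0.1, 0.3, 0.3]
opening: 74.5
gripper_force: 0.0
clock: 19.0
eef_pos: [424.1, 217.1, 159.8]
eef_rot: [0.033, 0.999, -0.0, -0.0]
force: [-0.0, 0.4, -0.1]
opening: 51.8
gripper_force: 0.0
clock: 20.25
eef_pos: [424.0, 217.1, 159.9]
eef_rot: [-0.659, 0.752, -0.0, -0.0]
force: [-0.0, 0.2, -1.0]
opening: 51.5
gripper_force: 0.0
[ 0.33  0.16  1.78 -0.    1.2  -2.68]
[-0.2294, -0.1816, 0.0798, -0.004]
```

View pics/w5.png

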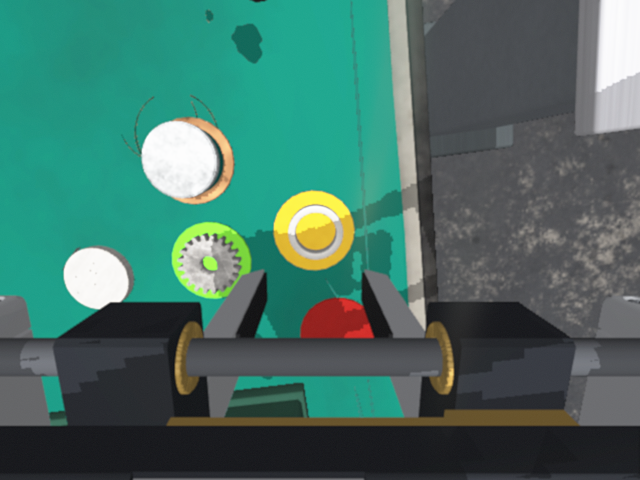

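Ring centred on yellow (315,230), gear on green (211,260), tin on cork (183,160, shifted by parallax). Now above the pin.

```bash
python3 -m inch '[-0.23,-0.18,0.04,0, -0.23,-0.18,0.06,0, -0.23,-0.18,0.08,0, -0.23,-0.18,0.08,0, -0.23,-0.18,0.08,0, -0.23,-0.18,0.08,0]'
python3 - <<'E'
from h import *
im=imaging.snapshot('wrist')[:,:,::-1];cv2.imwrite('pics/w6.png',im);print(rows(529,319,25,262))
E
```

```text
clock: 21.1
eef_pos: [527.4, 319.0, 121.0]
eef_rot: [-0.66, 0.751, -0.0, 0.0]
force: [0.3, -0.3, -0.1]
opening: 51.5
gripper_force: 0.0
[-0.0, -0.0026, 0.1921, 0.0054]
```

View pics/w6.png

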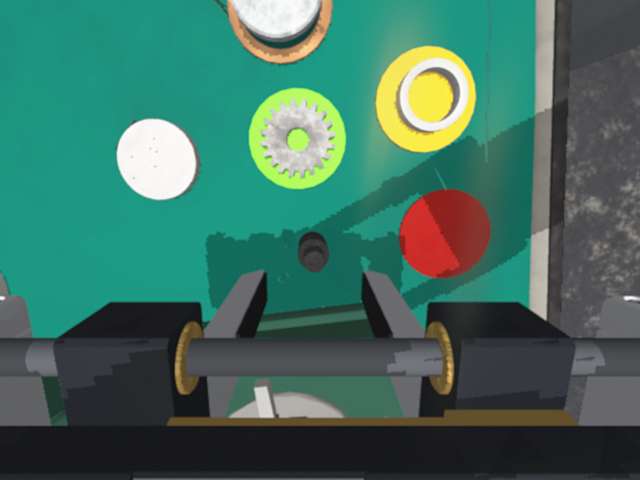

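Pin seen from above at (313,250), between the fingers; red plate empty at (445,233).

```bash
python3 - <<'E'
from h import *
print(world('wrist',313,256,63).round(1),world('wrist',313,247,43).round(1))
im=cv2.imread('pics/w6.png');u,v,r,A=hsvblob(im,(0,120,60),(8,255,255),(390,180,500,285));print(world('wrist',u,v,5).round(1),r)
g=cv2.resize(im[225:280,280:345],None,fx=8,fy=8,interpolation=2);cv2.imwrite('pics/pin.png',g)
E
```

```text
[528.3 316.6  63. ] [528.1 314.9  43. ]
[414.4 326.7   5. ] 46.73873519897461
```

View pics/pin.png

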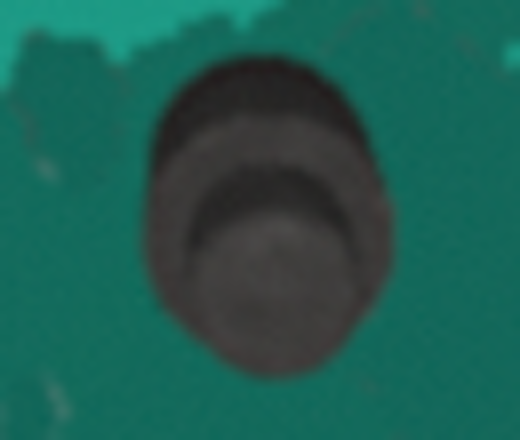

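The neck centre is at about (314.7,261.5), which puts the pin at about (528.5,319), right under the tool. Descend, grip and lift.

```bash
python3 -m inch '[0,-0.002,0.06,0, 0,-0.002,0.12,0, 0,-0.002,0.17,0, 0,-0.002,0.2,0, 0,-0.002,0.215,0, 0,-0.002,0.216,0, 0,-0.002,0.216,0]'
python3 -m inch '[0,0,0,0, 0,0,0,0, 0,0,0,0, 0,0,0,0, 0,0,0,0]' 1
python3 -m inch '[0,0,-0.06,0, 0,0,-0.1,0, 0,0,-0.1,0, 0,0,-0.1,0]'
python3 -c "
from h import *
print(rows(413.5,328.5,18,262))"
```

```text
clock: 22.02
eef_pos: [529.6, 319.9, 12.8]
eef_rot: [-0.661, 0.751, -0.0, 0.001]
force: [-0.3, 0.7, -0.6]
opening: 51.9
gripper_force: 0.0
clock: 22.65
eef_pos: [529.0, 319.7, 12.1]
eef_rot: [-0.661, 0.751, -0.0, 0.0]
force: [-0.0, -0.3, 1.4]
opening: 24.1
gripper_force: 30.0
clock: 23.15
eef_pos: [528.1, 319.2, 60.8]
eef_rot: [-0.661, 0.751, 0.0, -0.001]
force: [-0.5, 0.3, -1.7]
opening: 24.1
gripper_force: 30.0
[0.0106, 0.2296, 0.086, 0.0057]
```

```bash
python3 -m inch '[0.01,0.11,0,0, 0.01,0.2,0,0, 0.01,0.23,0,0, 0.01,0.23,0.03,0, 0.01,0.23,0.06,0, 0.01,0.23,0.08,0, 0.01,0.23,0.085,0, 0.01,0.23,0.085,0, 0.01,0.23,0.085,0]'
```

```text
clock: 24.28
eef_pos: [414.7, 329.5, 19.8]
eef_rot: [-0.661, 0.751, -0.0, 0.0]
force: [0.2, -0.9, -2.1]
opening: 23.8
gripper_force: 30.0
```

```bash
python3 -m inch '[0,0.002,0.004,0, 0,0.002,0.005,0, 0,0.002,0.005,0]'
```

```text
clock: 24.65
eef_pos: [413.1, 329.4, 17.2]
eef_rot: [-0.661, 0.751, -0.0, 0.0]
force: [-0.1, 0.1, -0.3]
opening: 23.5
gripper_force: 30.0
```

```bash
python3 -m inch '[0,0,0.002,0, 0,0,0.002,0]'
```

```text
clock: 24.9
eef_pos: [413.2, 329.5, 17.0]
eef_rot: [-0.661, 0.751, -0.0, 0.0]
force: [-2.1, -1.0, 7.4]
opening: 23.4
gripper_force: 30.0
```

```bash
python3 -m inch '[0,0,0,0, 0,0,0,0, 0,0,0,0, 0,0,0,0]' 0.4
python3 -m inch '[0,0,-0.06,0, 0,0,-0.16,0, 0,0,-0.28,0, 0,0.1,-0.34,0, 0,0.2,-0.34,0, 0,0.2,-0.34,0, 0,0.2,-0.34,0, 0,0.2,-0.34,0]'
python3 - <<'E'
from h import *
im=imaging.snapshot('top')[:,:,::-1];cv2.imwrite('pics/t7.png',cv2.resize(im[150:380,300:530],None,fx=2.5,fy=2.5,interpolation=2))
for n,lo,hi,roi,z in [('lid',(0,0,110),(179,60,255),(435,230,500,295),36),('ring',(0,0,120),(179,60,255),(390,295,450,360),20),('gear',(0,0,60),(179,80,255),(375,235,440,300),19),('block',(0,0,100),(179,60,255),(380,175,425,220),12)]:
    u,v,r,A=hsvblob(im,lo,hi,roi);w=world('top',u,v,z);print(n,round(u,1),round(v,1),w.round(1)[:2],'r',round(np.linalg.norm(world('top',u+r,v,z)-w),1))
E
```

```text
clock: 25.4
eef_pos: [413.3, 329.4, 15.8]
eef_rot: [-0.661, 0.751, -0.0, -0.0]
force: [0.7, 0.9, 0.1]
opening: 55.8
gripper_force: 0.0
clock: 26.4
eef_pos: [315.2, 342.1, 185.6]
eef_rot: [-0.66, 0.751, -0.0, -0.0]
force: [0.4, -0.8, -1.1]
opening: 56.4
gripper_force: 0.0
lid 469.3 260.4 [528.8 133.9] r 32.4
ring 420.8 328.9 [421.  215.6] r 25.8
gear 406.6 264.5 [527.5 233.5] r 29.6
block 402.7 198.0 [643.8 234.2] r 32.0
```

View pics/t7.png

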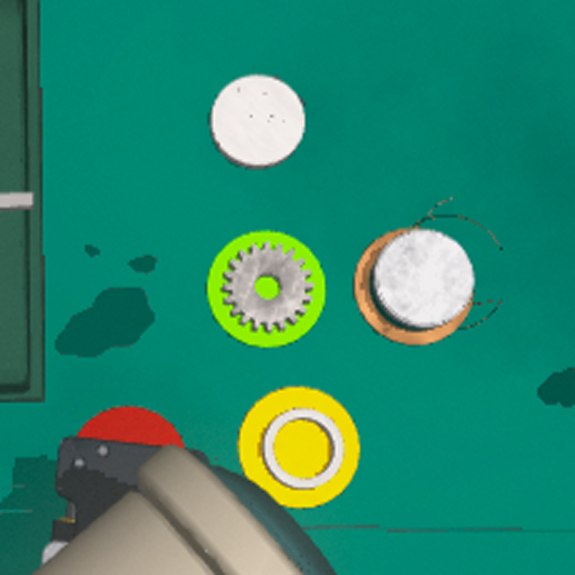

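Tin, ring, gear and block all measure within 3 mm of where they should be. The arm hides the pin from above, so I check it with the scene camera.

```bash
python3 - <<'E'
from h import *
im=imaging.snapshot('scene')[:,:,::-1];cv2.imwrite('pics/s8.png',cv2.resize(im[160:290,280:460],None,fx=4,fy=4,interpolation=2))
T=np.array((p:=imaging.camera_params('scene'))['cam_to_world']);K=np.array(p['mtx'])
for z in(5,48,68):
    c=np.linalg.inv(T)@[413.5,328.5,z,1];q=K@(c[:3]*[1,-1,-1]);q=q/q[2];print(z,((q[:2]-[280,160])*4).round(1))
E
```

```text
5 [414.9 412.7]
48 [423.4 340.3]
68 [427.5 305.2]
```

View pics/s8.png

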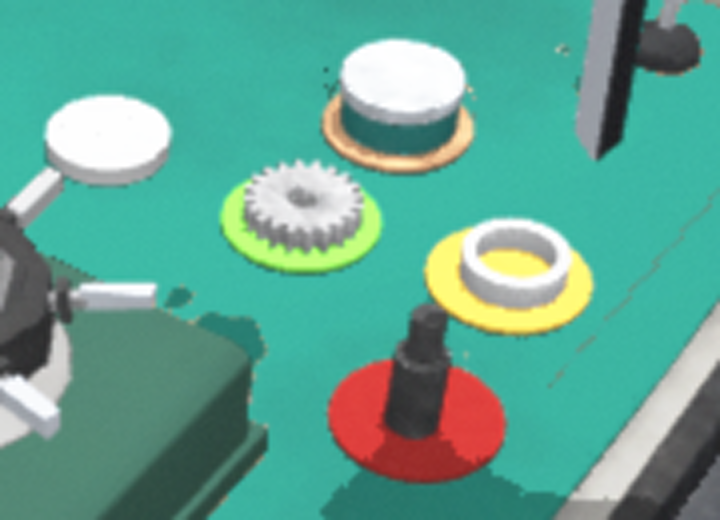

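The pin stands upright on the middle of the red plate, with its foot at (413,420) and top at (429,312), close to the projected (415,413) and (427,305). All four things are placed and the gripper is clear.

```bash
python3 -c "
from bench import finish_job
print(finish_job())"
```

```text
the job is handed in; nothing more can be done
None
```

I handed the job in at about 26.5 s of the 86 s allowed: the gear is on green, the ring on yellow, the pin upright on red, the tin lid up on cork, and the test block has not moved; the final pictures agree, but the judge's result was not shown.

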